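# Balance an unevenly loaded tube carrier on its sliding handle and dock it

## Task

This tube carrier is loaded unevenly and one of its tubes is open, so slide its swivelling handle along the rods and try it with small lifts of a few millimetres until the carrier hangs level from the handle. Then carry it level and smoothly by that handle to the grey docking tray, lower it gently between the white end guides until both feet stand on the tray floor, and let go. Nothing may spill: never let the carrier or its tubes tip more than a few degrees, and leave the beaker, the wash bottle and the two loose caps alone.

Things in the scene. Friction and masses are not known exactly. Their poses are not given: they have to be found in the camera images.
- carrier: Tube carrier, a slender rack of aluminium and white plastic, 241 x 70 x 103 mm, on two black feet. Origin: centre of its underside; x along its length to the blue-marked end, z up. Its lower 80 mm are 50 mm wide. Tube places at x = -90, -54, -18, 18 (empty), 54, 90 mm; tube tops at 109 mm. Loaded 0.35 to 1 kg; its centre of mass lies about 55 mm up, within 42 mm of the middle, not to be seen.
- carriage (a joint): Position (m) of the handle along the carrier's x axis, 0 at the middle, travel -0.08 to +0.08. Two black bushings slide on two steel rods with 1.2 N of friction and stay where they are left; push the handle itself along to move it (the carrier stands still meanwhile, its feet grip the desk).
- handle (a joint): Swivel angle (rad) of the handle about the carrier's y axis, 92 mm above its underside; 0 is upright, free to +-0.4; a weak spring (0.05 N m/rad) keeps a free handle up. With the handle held the carrier can tip about this axis: lifted off balance by d, first its light end alone rises; once clear it hangs tipped by about d / 45 mm (rad), heavy end down.
- grip (a point): Centre of the handle's black grip bar, 154 mm above the carrier's underside: a level bar 14 mm thick (along the carrier's x), 88 mm long (along its y), 18 mm high, between two flat legs, 36 mm clear of the tube tops. Pinch it across its thickness from above, fingers closing along the carrier's x.
- foot_blue (a point): Underside of the carrier's foot (12 x 50 mm) at the blue-marked end, +114.5 mm along its x; height 0 when it stands on the desk.
- foot_plain (a point): Underside of the carrier's other foot, at -114.5 mm along its x; height 0 when it stands on the desk. A lift near one end lifts that end only; the carrier then turns on the other foot.
- dock: Docking tray, fixed on the desk: grey plate 292 x 88 x 6 mm with white guides at both ends, a blue stripe. Origin: centre of its underside, x along its length, z up. The guides (end walls and side cheeks, 23 mm high, with flared lips up to 32 mm) leave 246 x 55 mm for the carrier's 241 x 50 mm; the flares widen this by about 5 mm all round. The carrier may face either way.
- seat (a point): Centre of the tray floor, 6 mm above the desk: the carrier's origin comes here, its x along the tray's x.
- open_tube: Open sample tube full of yellow sample, 28 mm wide, 96 mm high, loose in one of the carrier's places. Origin: centre of its underside, on the carrier's floor 12 mm above the carrier's underside. 35 to 230 g, as dense as its sample.
- red_half_tube: Sample tube with a red cap, half full of yellow sample, 30 x 97 mm, loose in the carrier, origin as before. 35 to 230 g, as dense as its sample.
- blue_tube_a: Sample tube, empty or with clear contents, with a dark blue cap, 30 x 97 mm, loose in the carrier, origin as before. 20 to 90 g.
- red_tube: Sample tube, empty or with clear contents, with a red cap, 30 x 97 mm, loose in the carrier, origin as before. 20 to 90 g.
- blue_tube_b: Sample tube, empty or with clear contents, with a dark blue cap, 30 x 97 mm, loose in the carrier, origin as before. 20 to 90 g.
- beaker: Bystander: clear beaker, 72 mm wide, 94 mm high, origin centre of its underside.
- wash_bottle: Bystander: clear wash bottle with a red spout, 105 x 75 x 209 mm, origin near the centre of its underside.
- red_cap: Bystander: loose red screw cap, 32 x 14 mm, flat on the desk, origin centre of its underside.
- light_blue_cap: Bystander: loose light blue screw cap, 32 x 14 mm, flat on the desk, origin centre of its underside.

How it is judged:
On the way, in this order (a step that is already met when the one before it is completed fails the run):
1. the carrier hangs from the held handle, both feet more than 8 mm off the desk, tipped by less than 0.07 rad (4 degrees), for half a second (height (world z) of each of foot_blue, foot_plain above 0.008 m and angle between carrier's own z axis and vertical below 0.07 rad and contact force between the fingers and handle above 0.3 N), for 0.5 s.
2. the carrier hangs from the held handle over the tray, within 60 mm of its seat, tipped by less than 0.07 rad, still above the guides (horizontal distance between carrier and seat below 0.06 m and height (world z) of carrier above 0.03 m and angle between carrier's own z axis and vertical below 0.07 rad and contact force between the fingers and handle above 0.3 N), for 0.2 s.
At the end, for the whole second after the job is handed in: The carrier stands at rest and released on the tray floor inside the guides: origin within 3 mm of the floor's height and 6 mm of the seat's centre, in line with the tray within 0.05 rad, level within 0.025 rad, all five tubes upright (0.12 rad) in their places (z of carrier in the frame of seat between -0.003 and 0.003 m and horizontal distance between carrier and seat below 0.006 m and angle between the x axis of carrier and the x axis of dock, either way round below 0.05 rad and angle between carrier's own z axis and vertical below 0.025 rad and linear speed of carrier below 0.02 m/s and angle between each of open_tube, red_half_tube, blue_tube_a, red_tube, blue_tube_b's own z axis and vertical below 0.12 rad and distance between each of open_tube, red_half_tube, blue_tube_a, red_tube, blue_tube_b and carrier below 0.11 m); the robot touches nothing.
It fails at once if the carrier tipped by more than 0.15 rad (8.6 degrees): the open tube spills (angle between carrier's own z axis and vertical above 0.15 rad).
It fails at once if the open tube tipped by more than 0.2 rad (angle between open_tube's own z axis and vertical above 0.2 rad).
It fails at once if the carrier pressed or dropped on the tray with more than 25 N (contact force between carrier and dock above 25 N).
It fails at once if the carrier in the air, both feet over 35 mm up, not held by its handle (height (world z) of each of foot_blue, foot_plain above 0.035 m and contact force between the fingers and handle below 0.05 N).
It fails at once if the beaker, the wash bottle or one of the two loose caps moved by more than 20 mm (distance of any of beaker, wash_bottle, red_cap, light_blue_cap from where it was at the start of the episode above 0.02 m).
It also fails if it takes over 72 s, if anything falls off the work surface, if the arm or the gripper's body presses on something with over 40 N, if the wrist force passes 120 N, or if a joint passes its speed limit or range.

## Robot

A 6-joint arm with a two-finger parallel gripper is mounted at the origin on a cart in front of the work surface, level with it; the furniture and walls round the work are solid. World frame = base frame: x ahead of the robot, y to its left, z up, the work surface at z = 0. Lengths are in m, angles in rad, forces in N, time in s.
With the tool pointing down it reaches from about 0.275 to 0.975 m from the base axis. Payload 8.4 kg.
Tool frame: the origin (TCP) lies midway between the tips of the shut fingers; the grasp point (between the pads) lies bot.hold_point_z behind it (bot.hold_point_z is the distance from the TCP to the grasp point, in m); z points along the fingers, y is the line along which they close (so a half turn about z gives the same grasp; the last joint's range is limited). The gripper opens to 92 mm and grips with 3 to 60 N. Pads are 20 mm wide; open, the fingers measure 128 mm over their backs; the gripper's body (75 mm by 189 mm) begins 69 mm behind the grasp point.
Start: joints at [1.213, 0.353, 1.633, -0, 1.155, -0.002], TCP at [0.218, 0.586, 0.215] pointing down, gripper open.
Joint ranges: [-2.63, 2.63], [-0.92, 2.1], [0.06, 2.66], [-1.3, 4.44], [0, 2.69], [-3.02, 3.02]. Speed limits (rad/s): [2.22, 2.22, 2.79, 3.14, 3.14, 3.14].

## Interface

Orientations are given as a unit quaternion [x, y, z, w].
In Python, from bench import bot gives the robot as it stands.
- The arm moves only by the tool jog_arm, never from a script. Its argument "motion" is a list of rows, each a list of 6 numbers: the shift along the tool's x, y, z scaled (see below), then the turn, a rotation vector about the tool's x, y, z scaled (see below). In form: [[x, y, z, rx, ry, rz], ...]. A call has exactly 5 rows; each row is the pose to reach, as a shift and turn from the pose commanded when the call began, along the tool's axes at that moment; what a row does not reach only later rows make up. The controller multiplies each number of a shift by 60 cm and each number of a turn by 90 degrees. A row lasts 1/10 s, in which the tool goes at most 50 mm and 8.59 degrees, less where a joint would pass 70% of its speed; a pose out of reach is approached as far as the arm can. A call with a number of a shift or a turn outside -1 to 1 is refused whole. A call with a gripper value outside its range is refused whole. "gripper" is the opening, from 0 (shut) to 1 (fully open), set as the call begins (left out, the last holds). The fingers move at their own pace and stop on an object; "squeeze" is the grip in N (left out, the last holds). Time passes only in rows, so rows that repeat a pose let the fingers close, or fill a call up. It gives the time, the measured TCP pose, the force, the opening and the grip force at its end, in the units of the state.
- bot.sense(): the state, without advancing time (a new reading comes with each control period).
- bot.camera(name): name is "side" or "top" or "wrist"; returns (picture, depth): 420x560x3 uint8, blue, green, red; 420x560 float32, m along the optical axis (not along the pixel's ray), 0 where there is no reading.
- bot.camera_model(name): a dict with "fx", "fy", "cx", "cy" (pixels), "cam_to_world" (4x4, takes a point from camera to world coordinates). Camera axes: x right, y down, z forward; pixel columns grow to the right and rows downward; lengths in m; the calibration is good to about 2 mm. The wrist camera is an equidistant fisheye: a pixel r from the principal point sees the ray r / f radians off the axis. A picture is of the moment at which its call begins: read the wrist's pose just before it. camera_model takes no time and is no camera call; for the wrist camera it gives the pose at the moment of the call.
- bot.job_done(): hands the job in; it is judged then, once.
The state is a dict: "t": time; "joints": joint angles; "joint_vel": joint speeds; "effort": joint torques, N m; "ee_pos": TCP position; "eef_rot": TCP orientation; "wrist_force": force on the tool from outside, world axes, zero at the start; "torque": the same for the moment, N m; "width": finger opening in m; "gripper_force": force on a finger pad.
Only numpy, scipy, OpenCV 4.12 (cv2) and the standard library are available. Lean on these libraries where they do the work, as an engineer would, in place of code of your own. Each camera call takes 0.05 s, during which the arm holds its last target. There are 200 camera calls.

## Working session

There is one attempt and no reset: what is moved stays moved. The work goes in short steps, Python scripts to look and compute and a tool call to move; the robot and the scene stay as the last step left them, time stands still between calls to the robot, and variables do not carry over. Pictures are saved under pics/ and viewed, at most 10 in all, crops included, and the job is handed in when it is done.

Besides the shell and the picture viewer there is one more tool, called after ">>>" as name(argument=value, ...), one argument or row to a line, values as JSON. jog_arm: Moves the arm, as the interface text tells. Shifts and turns lie within -1 to 1; 1 stands for 60 cm of shift or 90 degrees of turn. Its arguments: {"type":"object","properties":{"motion":{"type":"array","items":{"type":"array","items":{"type":"number","minimum":-1,"maximum":1}}},"gripper":{"type":"number"},"squeeze":{"type":"number"}},"required":["motion"]}

```bash
mkdir -p pics; ls
python3 - <<'E'
from bench import bot
import numpy as np,cv2
print(bot.sense(), bot.hold_point_z)
for n in ("top","side"):
    im,d=bot.camera(n); m=bot.camera_model(n)
    np.savez(f"pics/{n}0.npz",im=im,d=d,K=[m["fx"],m["fy"],m["cx"],m["cy"]],T=m["cam_to_world"])
    cv2.imwrite(f"pics/{n}0.png",im); print(n,m)
E
```

```text
pics
{'t': 0.0, 'joints': array([ 1.21258839e+00,  3.53618799e-01,  1.63414466e+00, -3.67684017e-05,
        1.15522721e+00, -2.36911204e-03]), 'joint_vel': array([-0.00105251, -0.00018892, -0.00136202, -0.00020903,  0.00069715,
       -0.00016299]), 'effort': array([ 1.35034992e-03, -5.93843651e+01, -3.34216726e+01,  6.98125991e-02,
        2.32910737e-02, -1.00585553e-04]), 'ee_pos': array([0.21754875, 0.58536841, 0.21387754]), 'eef_rot': array([ 1.76974855e-01,  9.84215125e-01, -6.90690249e-04, -1.08799185e-04]), 'wrist_force': array([ 0.27621926, -0.57753878, -0.39905341]), 'torque': array([ 0.05094986, -0.0108372 ,  0.03519524]), 'gripper_force': 0.0, 'width': 0.0919998865605138} 0.0187
top {'fx': 433.8115655620441, 'fy': 433.8115655620441, 'cx': 278.3622264495474, 'cy': 201.25221706998155, 'cam_to_world': array([[ 0.02602249, -0.99713532,  0.07102095,  0.46570468],
       [-0.99912868, -0.02826188, -0.03071071,  0.08116867],
       [ 0.03262992, -0.0701599 , -0.99700194,  1.41647448],
       [ 0.        ,  0.        ,  0.        ,  1.        ]])}
side {'fx': 482.65773374098296, 'fy': 482.65773374098296, 'cx': 280.31696428480285, 'cy': 205.51485219351426, 'cam_to_world': array([[ 0.99584109, -0.05717123,  0.07093636,  0.4743982 ],
       [-0.09108288, -0.60676405,  0.78964631, -1.04319918],
       [-0.00210342, -0.79282333, -0.6094479 ,  0.97633203],
       [ 0.        ,  0.        ,  0.        ,  1.        ]])}
```

View pics/top0.png

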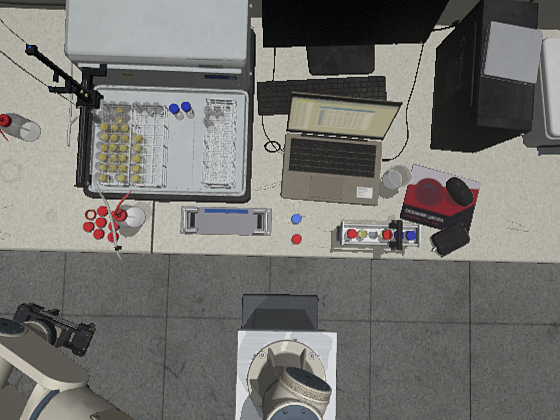

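View pics/side0.png

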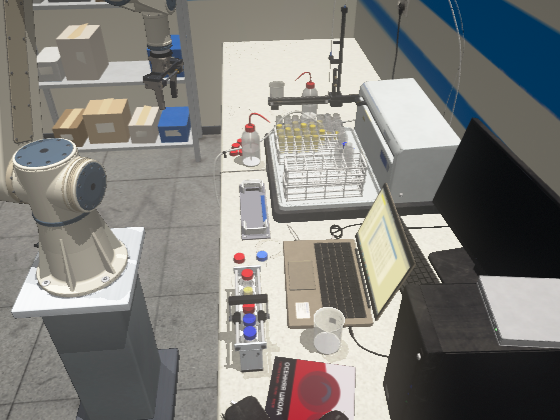

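The top view shows the carrier at about (377,235) with its handle near (397,235), and the dock at about (226,221) between the loose caps at (296,219) and (296,239) and the wash bottle at (130,215). The side view agrees.

```bash
cat > h.py <<'E'
import numpy as np,cv2
def load(n): return np.load(f"pics/{n}.npz")
def plane(K,T,u,v,z):
    r=T[:3,:3]@np.array([(u-K[2])/K[0],(v-K[3])/K[1],1]); o=T[:3,3]
    return o+r*(z-o[2])/r[2]
E
python3 - <<'E'
from h import *
a=load("top0"); im=a["im"]; 
c1=cv2.resize(im[205:265,325:435],None,fx=7,fy=7,interpolation=cv2.INTER_CUBIC)[:300*2-180]
c2=cv2.resize(im[200:242,172:278],None,fx=7,fy=7,interpolation=cv2.INTER_CUBIC)
w=min(c1.shape[1],c2.shape[1]); out=np.vstack([c1[:, :w][:300],c2[:, :w]]); print(out.shape)
cv2.imwrite("pics/crop0.png",out)
E
```

```text
(594, 742, 3)
```

View pics/crop0.png

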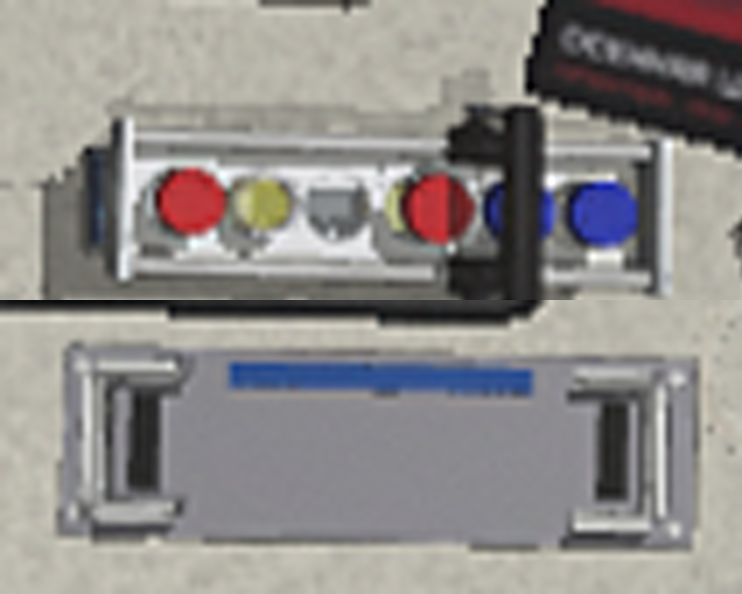

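The crop shows the blue-marked end on the left (world +y). The grip bar is at about (525,205) in the crop, red and blue caps at (190,203) and (603,213), the open yellow tube at (263,205), and the dock plate corners are clearly visible.

Run:
```python
from h import *
from bench import bot
from scipy.spatial.transform import Rotation as R
a=load("top0");K,T=a["K"],a["T"]
def P(x,y,z,ox=325,oy=205): return plane(K,T,(x+.5)/7-.5+ox,(y+.5)/7-.5+oy,z)
A,B=P(190,203,.109),P(603,213,.109); d=A-B
print("caps",A,B,np.linalg.norm(d),"mid",(A+B)/2,"yaw",np.arctan2(d[1],d[0]))
E1=[P(122,120,.103),P(122,275,.103),P(662,142,.103),P(662,295,.103)]
L=(E1[0]+E1[1])/2;Rr=(E1[2]+E1[3])/2;d=L-Rr;print("plates",(L+Rr)/2,np.linalg.norm(d),np.arctan2(d[1],d[0]))
print("bar",P(527,200,.163))
Q=[P(x,y-300,.006,172,200) for x,y in((72,343),(697,358),(690,548),(58,537))]
d=(Q[0]+Q[3])/2-(Q[1]+Q[2])/2
print("dock",np.mean(Q,0),np.linalg.norm(d),np.arctan2(d[1],d[0]))
# hi: dark foot pads in tray
s=bot.sense();M=R.from_quat(s["eef_rot"]).as_matrix();print(M)
m=bot.camera_model("wrist");print(m); 
Tw=np.eye(4);Tw[:3,:3]=M;Tw[:3,3]=s["ee_pos"];print(np.linalg.inv(Tw)@m["cam_to_world"])
```

```text
caps [ 0.46719208 -0.18349284  0.109     ] [ 0.467535  -0.3637454  0.109    ] 0.18025289046248907 mid [ 0.46736354 -0.27361912  0.109     ] yaw 1.5726987316156482
plates [ 0.46737551 -0.27339916  0.103     ] 0.23679287384462214 1.5581795094009925
bar [ 0.47202474 -0.31343146  0.163     ]
dock [0.49899279 0.20601716 0.006     ] 0.2898586300717957 1.576930357679048
[[-9.37377209e-01  3.48315627e-01 -4.36869016e-04]
 [ 3.48315901e-01  9.37376472e-01 -1.17591207e-03]
 [-7.78125416e-08 -1.25444160e-03 -9.99999213e-01]]
{'fx': 325.19226210127806, 'fy': 325.19226210127806, 'cx': 284.7207350386058, 'cy': 210.81227920819637, 'cam_to_world': array([[ 0.34787178,  0.9009415 ,  0.25940245,  0.14439865],
       [ 0.93754118, -0.33389881, -0.09761212,  0.61250414],
       [-0.00132864,  0.27715698, -0.96082373,  0.38325798],
       [ 0.        ,  0.        ,  0.        ,  1.        ]])}
[[ 4.73417031e-04 -9.60824319e-01 -2.77157724e-01  7.79943403e-02]
 [ 9.99999885e-01  4.75434987e-04  5.99206763e-05 -3.11778438e-04]
 [ 7.41972358e-05 -2.77157720e-01  9.60824434e-01 -1.69310952e-01]
 [ 0.00000000e+00  0.00000000e+00  0.00000000e+00  1.00000000e+00]]
```

>>> jog_arm(
  motion=[
    [-0.045, -0.062, -0.029, 0, 0, -0.045],
    [-0.09, -0.124, -0.058, 0, 0, -0.09],
    [-0.135, -0.186, -0.087, 0, 0, -0.135],
    [-0.18, -0.248, -0.116, 0, 0, -0.18],
    [-0.225, -0.31, -0.145, 0, 0, -0.2266],
  ],
  gripper=1,
)

```text
t: 0.6
ee_pos: [0.2794, 0.3625, 0.3019]
eef_rot: [-0.002, 1.0, -0.0, -0.0]
wrist_force: [0.7, -0.5, 0.5]
width: 0.0918
gripper_force: 0.0
```

>>> jog_arm(
  motion=[
    [-0.02, -0.075, 0, 0, 0, 0],
    [-0.04, -0.15, 0, 0, 0, 0],
    [-0.06, -0.225, 0, 0, 0, 0],
    [-0.08, -0.3, 0, 0, 0, 0],
    [-0.1, -0.375, 0, 0, 0, 0],
  ],
)

```text
t: 1.1
ee_pos: [0.3393, 0.1377, 0.3016]
eef_rot: [-0.0, 1.0, 0.0, 0.0]
wrist_force: [1.7, 0.6, -0.2]
width: 0.0919
gripper_force: 0.0
```

>>> jog_arm(
  motion=[
    [-0.02, -0.075, 0, 0, 0, 0],
    [-0.04, -0.15, 0, 0, 0, 0],
    [-0.06, -0.225, 0, 0, 0, 0],
    [-0.08, -0.3, 0, 0, 0, 0],
    [-0.1, -0.375, 0, 0, 0, 0],
  ],
)

```text
t: 1.6
ee_pos: [0.3994, -0.0875, 0.3016]
eef_rot: [0.0, 1.0, 0.0, 0.0]
wrist_force: [0.8, 1.0, 0.4]
width: 0.0918
gripper_force: 0.0
```

>>> jog_arm(
  motion=[
    [-0.0225, -0.071, 0.014, 0, 0, 0],
    [-0.045, -0.142, 0.028, 0, 0, 0],
    [-0.068, -0.213, 0.042, 0, 0, 0],
    [-0.09, -0.284, 0.056, 0, 0, 0],
    [-0.113, -0.354, 0.067, 0, 0, 0],
  ],
)

```text
t: 2.1
ee_pos: [0.4672, -0.2997, 0.2605]
eef_rot: [0.0, 1.0, 0.0, -0.0]
wrist_force: [1.0, 0.4, 0.3]
width: 0.0919
gripper_force: 0.0
```

>>> jog_arm(
  motion=[
    [0, 0, 0, 0, 0, 0],
    [0, 0, 0, 0, 0, 0],
    [0, 0, 0, 0, 0, 0],
    [0, 0, 0, 0, 0, 0],
    [0, 0, 0, 0, 0, 0],
  ],
)

```text
t: 2.6
ee_pos: [0.4674, -0.297, 0.2619]
eef_rot: [-0.001, 1.0, -0.0, 0.0]
wrist_force: [-0.4, 0.4, -1.2]
width: 0.0921
gripper_force: 0.0
```

```bash
cat >> h.py <<'E'
def grab(n,tag):
    from bench import bot
    m=bot.camera_model(n); im,d=bot.camera(n)
    np.savez(f"pics/{tag}.npz",im=im,d=d,K=[m["fx"],m["fy"],m["cx"],m["cy"]],T=m["cam_to_world"]); cv2.imwrite(f"pics/{tag}.png",im); return load(tag)
def wplane(K,T,u,v,z):
    x,y=(u-K[2])/K[0],(v-K[3])/K[1]; r=np.hypot(x,y)+1e-9
    q=T[:3,:3]@np.array([np.sin(r)*x/r,np.sin(r)*y/r,np.cos(r)]); o=T[:3,3]
    return o+q*(z-o[2])/q[2]
E
python3 - <<'E'
from h import *
a=grab("wrist","w1"); cv2.imwrite("pics/w1b.png",cv2.resize(a["im"],(800,600)))
E
```

```text
(no output)
```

View pics/w1b.png

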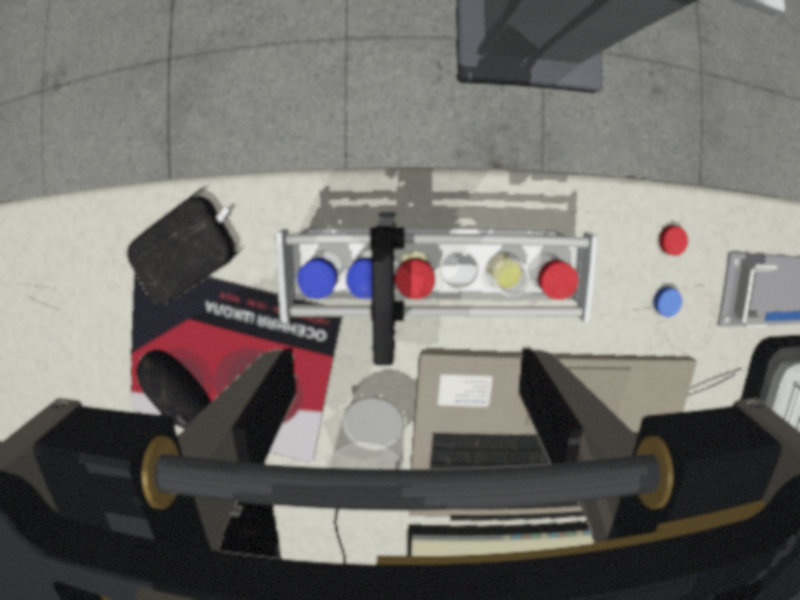

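The wrist view shows the bar at x≈383, from (383,228) to (383,363), the outer caps at (317,278) and (558,280), and the red and blue loose caps to the right at (673,240) and (668,301).

Run:
```python
from h import *
from bench import bot
a=load("w1");K,T=a["K"],a["T"];s=560/800
W=lambda u,v,z:wplane(K,T,u*s,v*s,z)
# cap masks
hsv=cv2.cvtColor(a["im"],cv2.COLOR_BGR2HSV)
for nm,lo,hi in(("blue",(112,120,60),(128,255,255)),("red",(0,150,80),(8,255,255)),("red2",(172,150,80),(180,255,255))):
    m=cv2.inRange(hsv,np.array(lo),np.array(hi)); n,l,st,c=cv2.connectedComponentsWithStats(m)
    for i in range(1,n):
        if st[i,4]>150 and 140<c[i][1]<220: print(nm,st[i],c[i].round(1),wplane(K,T,*c[i],.105).round(4))
print("bar ends",W(383,228,.163),W(383,363,.163))
L=(W(283,230,.1)+W(283,320,.1))/2;Rr=(W(594,234,.1)+W(588,320,.1))/2
print("plates",L,Rr,(L+Rr)/2)
d=a["d"]; print("depth bar",d[int(300*s),int(383*s)-2:int(383*s)+3])
print(bot.sense()["ee_pos"],bot.sense()["wrist_force"],bot.sense()["t"])
```

```text
blue [209 181  26  27 562] [221.6 194.4] [ 0.4658 -0.3632  0.105 ]
blue [243 181  18  27 409] [252.6 194.4] [ 0.4659 -0.3306  0.105 ]
red2 [463 159  17  19 258] [471.2 167.8] [ 0.4323 -0.0858  0.105 ]
red2 [276 182  27  26 513] [290.3 194.9] [ 0.4663 -0.2916  0.105 ]
red2 [378 183  26  25 507] [390.4 195.4] [ 0.4661 -0.1845  0.105 ]
bar ends [ 0.42253761 -0.31122949  0.163     ] [ 0.50722008 -0.31225311  0.163     ]
plates [ 0.46546661 -0.39037845  0.1       ] [ 0.46591974 -0.15467871  0.1       ] [ 0.46569318 -0.27252858  0.1       ]
depth bar [0.28076354 0.2806626  0.28028297 0.28112724 0.28015402]
[ 0.46744335 -0.29708961  0.26191065] [-0.58915825 -0.11130104  0.73176912] 2.65
```

>>> jog_arm(
  motion=[
    [0.001, -0.005, 0.02, 0, 0, 0],
    [0.002, -0.012, 0.045, 0, 0, 0],
    [0.002, -0.018, 0.07, 0, 0, 0],
    [0.002, -0.023, 0.095, 0, 0, 0],
    [0.002, -0.025, 0.115, 0, 0, 0],
  ],
)

```text
t: 3.15
ee_pos: [0.4655, -0.3129, 0.1902]
eef_rot: [0.0, 1.0, 0.001, -0.001]
wrist_force: [0.1, 0.2, 0.7]
width: 0.0921
gripper_force: 0.0
```

>>> jog_arm(
  motion=[
    [0, 0, 0.02, 0, 0, 0],
    [0, 0, 0.045, 0, 0, 0],
    [0, 0, 0.07, 0, 0, 0],
    [0, 0, 0.088, 0, 0, 0],
    [0, 0, 0.096, 0, 0, 0],
  ],
)

```text
t: 3.65
ee_pos: [0.4657, -0.3125, 0.1334]
eef_rot: [-0.0, 1.0, 0.0, -0.001]
wrist_force: [0.9, 0.7, -0.0]
width: 0.0923
gripper_force: 0.0
```

```bash
cat >> h.py <<'E'
def avg(n=10):
    from bench import bot
    L=[]
    for i in range(n):
        bot.camera("top"); s=bot.sense(); L.append(np.r_[s["ee_pos"],s["wrist_force"],s["torque"],s["gripper_force"],s["width"]])
    L=np.array(L); print("t",s["t"]); print("mean",L.mean(0).round(4)); print("std",L.std(0).round(4)); return L.mean(0)
E
python3 -c "
from h import *
avg(8)"
```

```text
t 4.05
mean [ 0.4663 -0.313   0.1349  0.0462 -0.0475 -0.0999  0.0141  0.0066 -0.0152
  0.      0.0919]
std [3.000e-04 2.000e-04 7.000e-04 4.887e-01 6.145e-01 5.111e-01 1.710e-02
 1.900e-02 2.270e-02 0.000e+00 1.000e-04]
```

>>> jog_arm(
  motion=[
    [0, 0, 0, 0, 0, 0],
    [0, 0, 0, 0, 0, 0],
    [0, 0, 0, 0, 0, 0],
    [0, 0, 0, 0, 0, 0],
    [0, 0, 0, 0, 0, 0],
  ],
  gripper=0,
  squeeze=25,
)

```text
t: 4.55
ee_pos: [0.4662, -0.3129, 0.1348]
eef_rot: [-0.0, 1.0, -0.0, 0.0]
wrist_force: [0.2, -0.1, -0.9]
width: 0.054
gripper_force: 0.0
```

>>> jog_arm(
  motion=[
    [0, 0, 0, 0, 0, 0],
    [0, 0, 0, 0, 0, 0],
    [0, 0, 0, 0, 0, 0],
    [0, 0, 0, 0, 0, 0],
    [0, 0, 0, 0, 0, 0],
  ],
)

```text
t: 5.05
ee_pos: [0.4662, -0.3129, 0.1348]
eef_rot: [-0.0, 1.0, 0.0, -0.0]
wrist_force: [0.8, 0.5, 0.4]
width: 0.0142
gripper_force: 5.0
```

```bash
python3 -c "
from h import *
avg(6)"
```

```text
t 5.35
mean [ 4.6620e-01 -3.1280e-01  1.3480e-01 -8.5200e-02  1.7520e-01 -3.5400e-02
  9.4700e-02 -5.1000e-03 -4.3500e-02  2.4998e+01  1.3700e-02]
std [0.000e+00 0.000e+00 0.000e+00 4.865e-01 3.403e-01 3.952e-01 2.100e-02
 2.890e-02 1.290e-02 1.000e-04 2.000e-04]
```

>>> jog_arm(
  motion=[
    [0, 0.001, -0.0016, 0, 0, 0],
    [0, 0.002, -0.0032, 0, 0, 0],
    [0, 0.003, -0.005, 0, 0, 0],
    [0, 0.004, -0.0065, 0, 0, 0],
    [0, 0.0048, -0.008, 0, 0, 0],
  ],
)

```text
t: 5.85
ee_pos: [0.466, -0.3098, 0.1395]
eef_rot: [-0.0, 1.0, 0.0, -0.0]
wrist_force: [-0.3, 0.6, -2.8]
width: 0.0137
gripper_force: 25.0
```

```bash
python3 -c "
from h import *
avg(24); grab('side','s1')"
```

```text
t 7.05
mean [ 4.66100e-01 -3.09900e-01  1.39500e-01  1.41800e-01  4.29200e-01
 -5.08000e+00  9.81000e-02 -3.91000e-02 -3.89000e-02  2.49971e+01
  1.38000e-02]
std [0.000e+00 1.000e-04 0.000e+00 5.118e-01 4.944e-01 5.181e-01 6.830e-02
 3.280e-02 3.190e-02 1.000e-04 2.000e-04]
```

>>> jog_arm(
  motion=[
    [0, -0.0012, 0.002, 0, 0, 0],
    [0, -0.0024, 0.004, 0, 0, 0],
    [0, -0.0036, 0.006, 0, 0, 0],
    [0, -0.0048, 0.008, 0, 0, 0],
    [0, -0.0048, 0.008, 0, 0, 0],
  ],
)

```text
t: 7.6
ee_pos: [0.4663, -0.3131, 0.1349]
eef_rot: [-0.0, 1.0, -0.0, 0.0]
wrist_force: [-0.6, -0.7, -5.3]
width: 0.0139
gripper_force: 25.0
```

>>> jog_arm(
  motion=[
    [0, 0.01, 0, 0, 0, 0],
    [0, 0.025, 0, 0, 0, 0],
    [0, 0.04, 0, 0, 0, 0],
    [0, 0.055, 0, 0, 0, 0],
    [0, 0.07, 0, 0, 0, 0],
  ],
)

```text
t: 8.1
ee_pos: [0.4661, -0.2699, 0.1348]
eef_rot: [-0.0, 1.0, -0.0, -0.0]
wrist_force: [-0.3, -1.3, -2.8]
width: 0.0136
gripper_force: 25.0
```

>>> jog_arm(
  motion=[
    [0, 0.015, 0, 0, 0, 0],
    [0, 0.03, 0, 0, 0, 0],
    [0, 0.045, 0, 0, 0, 0],
    [0, 0.06, 0, 0, 0, 0],
    [0, 0.08, 0, 0, 0, 0],
  ],
)

```text
t: 8.6
ee_pos: [0.4662, -0.2223, 0.1348]
eef_rot: [0.0, 1.0, -0.0, 0.0]
wrist_force: [-0.0, -0.8, -3.3]
width: 0.0138
gripper_force: 25.0
```

>>> jog_arm(
  motion=[
    [0, -0.001, -0.0016, 0, 0, 0],
    [0, -0.002, -0.0032, 0, 0, 0],
    [0, -0.003, -0.005, 0, 0, 0],
    [0, -0.004, -0.0065, 0, 0, 0],
    [0, -0.0045, -0.008, 0, 0, 0],
  ],
)

```text
t: 9.1
ee_pos: [0.4661, -0.2259, 0.1396]
eef_rot: [0.0, 1.0, 0.0, -0.0]
wrist_force: [-0.7, 0.5, -5.5]
width: 0.0139
gripper_force: 25.0
```

```bash
python3 -c "
from h import *
avg(24); grab('side','s2')"
```

```text
t 10.3
mean [ 4.66200e-01 -2.25700e-01  1.39600e-01 -5.00000e-02 -6.11600e-01
 -4.84070e+00 -1.31300e-01  1.38000e-02  3.50000e-03  2.49979e+01
  1.38000e-02]
std [0.000e+00 1.000e-04 0.000e+00 4.005e-01 3.992e-01 6.249e-01 5.240e-02
 4.040e-02 3.230e-02 2.000e-04 2.000e-04]
```

```bash
cat >> h.py <<'E'
def caps(a,mn=80):
    """3d points of saturated caps on the carrier in a wrist view"""
    K,T,d=a["K"],a["T"],a["d"]; hsv=cv2.cvtColor(a["im"],cv2.COLOR_BGR2HSV); out=[]
    for nm,lo,hi in(("blue",(112,120,60),(128,255,255)),("red",(172,150,80),(180,255,255))):
        m=cv2.inRange(hsv,np.array(lo),np.array(hi)); n,l,st,c=cv2.connectedComponentsWithStats(m)
        for i in range(1,n):
            if st[i,4]<mn: continue
            e=cv2.erode((l==i).astype(np.uint8),np.ones((7,7))); v,u=np.nonzero(e*(d>0))
            if len(u)<10: continue
            x,y=(u-K[2])/K[0],(v-K[3])/K[1]; r=np.hypot(x,y)+1e-9; t=np.tan(r)/r; z=d[v,u]
            p=np.c_[x*t*z,y*t*z,z]@T[:3,:3].T+T[:3,3]; q=np.median(p,0)
            if .02<q[2]<.3 and np.abs(q[0]-.48)<.1: out.append(np.r_[q,len(u)]); print(nm,q.round(4),len(u),p[:,2].std().round(4))
    return np.array(out)
E
python3 -c "
from h import *
print('nolift');caps(load('w1'))
print('lift2');caps(grab('wrist','w2'))"
```

```text
nolift
blue [ 0.4651 -0.3627  0.1076] 279 0.0008
blue [ 0.4658 -0.3299  0.1075] 176 0.0007
red [ 0.466  -0.2888  0.1075] 146 0.0007
red [ 0.4655 -0.1854  0.1076] 234 0.0007
lift2
blue [ 0.4642 -0.2943  0.1148] 959 0.0008
blue [ 0.4641 -0.2595  0.1137] 963 0.0006
red [ 0.4659 -0.1187  0.1088] 544 0.0007
```

>>> jog_arm(
  motion=[
    [0, 0.001, 0.0016, 0, 0, 0],
    [0, 0.002, 0.0032, 0, 0, 0],
    [0, 0.003, 0.005, 0, 0, 0],
    [0, 0.004, 0.0065, 0, 0, 0],
    [0, 0.0045, 0.008, 0, 0, 0],
  ],
)

```text
t: 10.9
ee_pos: [0.4662, -0.2228, 0.1347]
eef_rot: [-0.0, 1.0, -0.0, 0.0]
wrist_force: [-1.2, -1.1, 4.4]
width: 0.0138
gripper_force: 25.0
```

```bash
python3 -c "
from h import *
avg(8)
caps(grab('wrist','w3'))"
```

```text
t 11.3
mean [ 4.6620e-01 -2.2290e-01  1.3480e-01 -1.1670e-01 -4.8620e-01 -3.3575e+00
 -7.7900e-02  8.2400e-02  9.4000e-03  2.4998e+01  1.3700e-02]
std [0.000e+00 0.000e+00 0.000e+00 5.383e-01 5.417e-01 4.942e-01 5.370e-02
 2.230e-02 2.540e-02 1.000e-04 2.000e-04]
blue [ 0.464  -0.2921  0.1077] 933 0.0008
blue [ 0.464  -0.2571  0.1077] 968 0.0006
red [ 0.4657 -0.116   0.1077] 589 0.0006
```

The depths show the carrier slid along with the handle because the grip still carried about 3 N, so I'll regrip to clear that preload and then slide.

>>> jog_arm(
  motion=[
    [0, 0, 0, 0, 0, 0],
    [0, 0, 0, 0, 0, 0],
    [0, 0, 0, 0, 0, 0],
    [0, 0, 0, 0, 0, 0],
    [0, 0, 0, 0, 0, 0],
  ],
  gripper=0.25,
)

```text
t: 11.85
ee_pos: [0.4662, -0.2229, 0.1349]
eef_rot: [-0.0, 1.0, -0.0, 0.0]
wrist_force: [-0.1, 0.1, 0.1]
width: 0.0229
gripper_force: 0.0
```

>>> jog_arm(
  motion=[
    [0, 0, 0, 0, 0, 0],
    [0, 0, 0, 0, 0, 0],
    [0, 0, 0, 0, 0, 0],
    [0, 0, 0, 0, 0, 0],
    [0, 0, 0, 0, 0, 0],
  ],
  gripper=0,
  squeeze=25,
)

```text
t: 12.35
ee_pos: [0.4662, -0.2228, 0.1348]
eef_rot: [-0.0, 1.0, 0.0, 0.0]
wrist_force: [-0.4, 0.1, 0.4]
width: 0.0139
gripper_force: 25.0
```

>>> jog_arm(
  motion=[
    [0, 0.003, 0, 0, 0, 0],
    [0, 0.01, 0, 0, 0, 0],
    [0, 0.02, 0, 0, 0, 0],
    [0, 0.03, 0, 0, 0, 0],
    [0, 0.04, 0, 0, 0, 0],
  ],
)

```text
t: 12.85
ee_pos: [0.4662, -0.1983, 0.1348]
eef_rot: [-0.0, 1.0, -0.0, 0.0]
wrist_force: [0.2, -1.5, -0.1]
width: 0.0139
gripper_force: 25.0
```

```bash
python3 -c "
from h import *
avg(6)
caps(grab('wrist','w4'))"
```

```text
t 13.15
mean [ 4.6610e-01 -1.9820e-01  1.3480e-01  2.9420e-01  1.0162e+00  6.9500e-01
  2.4290e-01 -7.2300e-02 -9.3000e-03  2.5000e+01  1.3800e-02]
std [0.000e+00 4.000e-04 0.000e+00 3.331e-01 9.271e-01 5.724e-01 1.550e-01
 2.690e-02 3.570e-02 0.000e+00 2.000e-04]
blue [ 0.4638 -0.2913  0.1077] 855 0.0009
blue [ 0.464  -0.2562  0.1077] 942 0.0007
red [ 0.4651 -0.1155  0.1077] 717 0.0006
red [ 0.4634 -0.2247  0.1076] 473 0.0006
```

>>> jog_arm(
  motion=[
    [0, 0, -0.001, 0, 0, 0],
    [0, 0, -0.002, 0, 0, 0],
    [0, 0, -0.004, 0, 0, 0],
    [0, 0, -0.006, 0, 0, 0],
    [0, 0, -0.007, 0, 0, 0],
  ],
)

```text
t: 13.7
ee_pos: [0.466, -0.1989, 0.139]
eef_rot: [-0.0, 1.0, 0.0, -0.0]
wrist_force: [-0.0, -0.5, -5.7]
width: 0.014
gripper_force: 25.0
```

```bash
python3 -c "
from h import *
avg(16)
caps(grab('wrist','w5'))"
```

```text
t 14.5
mean [ 4.66100e-01 -1.98900e-01  1.39000e-01 -1.65900e-01 -1.30400e-01
 -5.80190e+00  1.70000e-02 -6.80000e-03  2.60000e-03  2.49989e+01
  1.37000e-02]
std [0.000e+00 0.000e+00 0.000e+00 6.146e-01 3.985e-01 4.381e-01 2.390e-02
 3.250e-02 2.320e-02 0.000e+00 2.000e-04]
blue [ 0.4639 -0.2918  0.1105] 849 0.0009
blue [ 0.464  -0.2565  0.111 ] 929 0.0007
red [ 0.4635 -0.2253  0.1114] 445 0.0006
red [ 0.4654 -0.1164  0.1129] 713 0.0006
```

>>> jog_arm(
  motion=[
    [0, 0, -0.003, 0, 0, 0],
    [0, 0, -0.008, 0, 0, 0],
    [0, 0, -0.014, 0, 0, 0],
    [0, 0, -0.019, 0, 0, 0],
    [0, 0, -0.022, 0, 0, 0],
  ],
)

```text
t: 15.05
ee_pos: [0.4664, -0.199, 0.1527]
eef_rot: [-0.0, 1.0, -0.0, 0.0]
wrist_force: [-0.4, 0.4, -5.5]
width: 0.014
gripper_force: 25.0
```

```bash
python3 -c "
from h import *
avg(12)
caps(grab('wrist','w6'))"
```

```text
t 15.65
mean [ 4.66200e-01 -1.98900e-01  1.52200e-01  5.32000e-02 -1.30000e-01
 -6.31340e+00  4.10000e-02  1.06000e-02 -1.30000e-03  2.49989e+01
  1.37000e-02]
std [1.000e-04 1.000e-04 2.000e-04 4.802e-01 4.119e-01 6.105e-01 3.490e-02
 2.370e-02 3.320e-02 0.000e+00 2.000e-04]
blue [ 0.4641 -0.2918  0.1236] 856 0.0009
blue [ 0.464  -0.2565  0.1241] 928 0.0007
red [ 0.4631 -0.2252  0.1245] 497 0.0007
red [ 0.4648 -0.1162  0.1261] 727 0.0006
```

```bash
cat >> h.py <<'E'
def rows(dx,dy,dz,ncall):
    """min-jerk in tool units for world shift, tool axes (-X,+Y,-Z)"""
    u=np.array([-dx,dy,-dz])/.6; n=ncall*5; s=np.arange(n+1)/n; s=10*s**3-15*s**4+6*s**5
    for k in range(ncall): print([[round(float(v),4) for v in u*(s[5*k+i]-s[5*k])]+[0,0,0] for i in range(1,6)])
E
python3 -c "
from h import *
rows(.017,.199,.045,5)"
```

```text
[[-0.0, 0.0002, -0.0, 0, 0, 0], [-0.0001, 0.0015, -0.0003, 0, 0, 0], [-0.0004, 0.0047, -0.0011, 0, 0, 0], [-0.0009, 0.0105, -0.0024, 0, 0, 0], [-0.0016, 0.0192, -0.0043, 0, 0, 0]]
[[-0.001, 0.0117, -0.0026, 0, 0, 0], [-0.0023, 0.0264, -0.006, 0, 0, 0], [-0.0038, 0.044, -0.0099, 0, 0, 0], [-0.0055, 0.064, -0.0145, 0, 0, 0], [-0.0074, 0.0861, -0.0195, 0, 0, 0]]
[[-0.002, 0.0236, -0.0053, 0, 0, 0], [-0.0041, 0.0481, -0.0109, 0, 0, 0], [-0.0062, 0.073, -0.0165, 0, 0, 0], [-0.0083, 0.0975, -0.022, 0, 0, 0], [-0.0103, 0.1211, -0.0274, 0, 0, 0]]
[[-0.0019, 0.0221, -0.005, 0, 0, 0], [-0.0036, 0.0421, -0.0095, 0, 0, 0], [-0.0051, 0.0596, -0.0135, 0, 0, 0], [-0.0064, 0.0744, -0.0168, 0, 0, 0], [-0.0074, 0.0861, -0.0195, 0, 0, 0]]
[[-0.0007, 0.0087, -0.002, 0, 0, 0], [-0.0012, 0.0145, -0.0033, 0, 0, 0], [-0.0015, 0.0177, -0.004, 0, 0, 0], [-0.0016, 0.019, -0.0043, 0, 0, 0], [-0.0016, 0.0192, -0.0043, 0, 0, 0]]
```

>>> jog_arm(
  motion=[
    [0, 0.0002, 0, 0, 0, 0],
    [0, 0.0015, -0.0005, 0, 0, 0],
    [0, 0.0047, -0.0015, 0, 0, 0],
    [-0.001, 0.0105, -0.003, 0, 0, 0],
    [-0.0015, 0.019, -0.005, 0, 0, 0],
  ],
)

```text
t: 16.2
ee_pos: [0.4671, -0.1872, 0.1553]
eef_rot: [0.0, 1.0, 0.0, 0.0]
wrist_force: [-1.1, 0.5, -5.9]
width: 0.0136
gripper_force: 25.0
```

>>> jog_arm(
  motion=[
    [-0.001, 0.0117, -0.003, 0, 0, 0],
    [-0.0023, 0.0264, -0.007, 0, 0, 0],
    [-0.0038, 0.044, -0.011, 0, 0, 0],
    [-0.0055, 0.064, -0.0155, 0, 0, 0],
    [-0.0075, 0.086, -0.0205, 0, 0, 0],
  ],
)

```text
t: 16.7
ee_pos: [0.4716, -0.1347, 0.1678]
eef_rot: [-0.0, 1.0, 0.0, 0.0]
wrist_force: [0.2, 0.6, -6.1]
width: 0.0138
gripper_force: 25.0
```

>>> jog_arm(
  motion=[
    [-0.002, 0.0236, -0.0053, 0, 0, 0],
    [-0.004, 0.048, -0.011, 0, 0, 0],
    [-0.006, 0.073, -0.0165, 0, 0, 0],
    [-0.008, 0.0975, -0.022, 0, 0, 0],
    [-0.01, 0.121, -0.0275, 0, 0, 0],
  ],
)

```text
t: 17.2
ee_pos: [0.4775, -0.0618, 0.1843]
eef_rot: [-0.0, 1.0, 0.0, 0.0]
wrist_force: [-0.5, 0.9, -6.4]
width: 0.0137
gripper_force: 25.0
```

>>> jog_arm(
  motion=[
    [-0.002, 0.022, -0.005, 0, 0, 0],
    [-0.0035, 0.042, -0.0095, 0, 0, 0],
    [-0.005, 0.0595, -0.0135, 0, 0, 0],
    [-0.0065, 0.0745, -0.017, 0, 0, 0],
    [-0.0075, 0.086, -0.0195, 0, 0, 0],
  ],
)

```text
t: 17.7
ee_pos: [0.4821, -0.011, 0.1959]
eef_rot: [-0.0, 1.0, -0.0, 0.0]
wrist_force: [0.8, -0.6, -5.6]
width: 0.014
gripper_force: 25.0
```

>>> jog_arm(
  motion=[
    [-0.0007, 0.0087, -0.002, 0, 0, 0],
    [-0.0012, 0.0145, -0.0033, 0, 0, 0],
    [-0.0015, 0.0177, -0.004, 0, 0, 0],
    [-0.0016, 0.019, -0.0043, 0, 0, 0],
    [-0.0016, 0.0192, -0.0043, 0, 0, 0],
  ],
)

```text
t: 18.2
ee_pos: [0.4829, -0.0003, 0.1982]
eef_rot: [-0.0, 1.0, -0.0, -0.0]
wrist_force: [0.1, 0.1, -6.4]
width: 0.0137
gripper_force: 25.0
```

```bash
python3 -c "
from h import *
avg(4)
a=grab('wrist','w7');caps(a);grab('top','t7')
cv2.imwrite('pics/w7b.png',cv2.resize(a['im'],(800,600)))"
```

```text
t 18.4
mean [ 4.82900e-01 -3.00000e-04  1.98200e-01 -1.73600e-01  2.14200e-01
 -6.48770e+00  2.81000e-02 -1.80000e-03  3.60000e-03  2.49989e+01
  1.38000e-02]
std [0.000e+00 0.000e+00 0.000e+00 3.746e-01 4.586e-01 4.365e-01 2.690e-02
 8.300e-03 2.460e-02 1.000e-04 2.000e-04]
blue [ 0.4809 -0.0932  0.1695] 861 0.001
blue [ 0.4808 -0.0579  0.1702] 950 0.0008
red [ 0.4806 -0.0267  0.1706] 431 0.0006
red [0.4822 0.0829 0.1723] 670 0.0006
```

View pics/w7b.png

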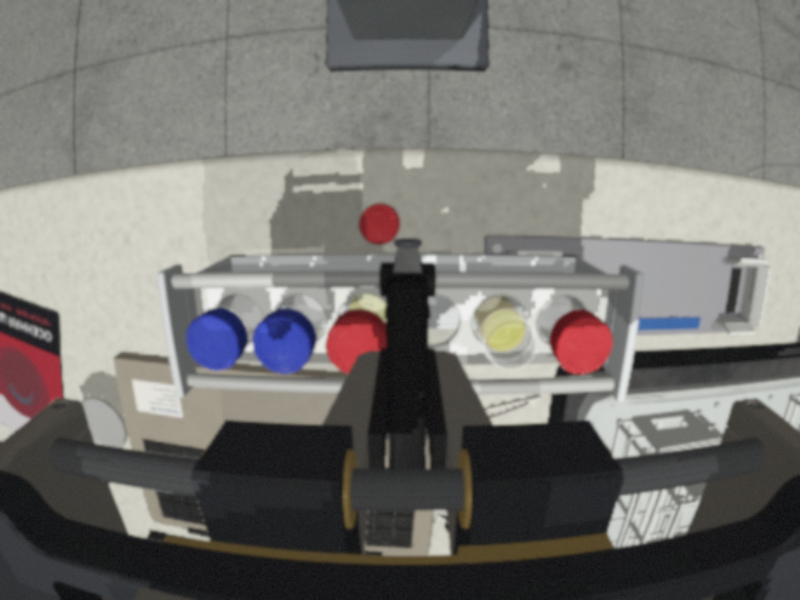

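The picture shows the carrier level in the gripper and the tray to the right, its robot-side edge running from (487,237) to (766,248). The blue stripe is at (668,323) and the far guide at (745,295).

Run:
```python
from h import *
a=load("w7");K,T=a["K"],a["T"];s=.7
for u,v,z in((487,237,.006),(766,248,.006),(762,334,.006)): print("corner",wplane(K,T,u*s,v*s,z).round(4))
hsv=cv2.cvtColor(a["im"],cv2.COLOR_BGR2HSV);m=cv2.inRange(hsv,np.array((100,120,50)),np.array((118,255,255)));m[:,:440]=0
v,u=np.nonzero(m);P=np.array([wplane(K,T,x,y,.006) for x,y in zip(u,v)]);print("wrist stripe x",P[:,0].mean(),"far end y",np.percentile(P[:,1],99),len(u))
a=load("top0");K,T=a["K"],a["T"];im=a["im"]
hsv=cv2.cvtColor(im,cv2.COLOR_BGR2HSV);m=cv2.inRange(hsv,np.array((100,120,50)),np.array((118,255,255)));n=np.zeros_like(m);n[195:225,190:265]=m[195:225,190:265]
v,u=np.nonzero(n);P=np.array([plane(K,T,x,y,.006) for x,y in zip(u,v)]);print("top stripe",P.mean(0),P.min(0),P.max(0),"slope dx/dy",np.polyfit(P[:,1],P[:,0],1)[0])
# dark foot pads in the tray
g=cv2.cvtColor(im,cv2.COLOR_BGR2GRAY);C=[]
for x0,x1 in((186,200),(252,268)):
    b=(g[210:240,x0:x1]<75);v,u=np.nonzero(b);p=plane(K,T,u.mean()+x0,v.mean()+210,.006);print("pad",u.mean()+x0,v.mean()+210,len(u),p);C.append(p)
print(np.mean(C,0),np.linalg.norm(C[0]-C[1]))
# plate mask by colour
lab=cv2.cvtColor(im,cv2.COLOR_BGR2LAB).astype(int);ref=np.median(lab[222:230,205:245].reshape(-1,3),0);print(ref)
b=(np.abs(lab-ref).max(2)<14).astype(np.uint8);b[:195]=0;b[245:]=0;b[:,:170]=0;b[:,285:]=0
b=cv2.morphologyEx(b,cv2.MORPH_OPEN,np.ones((3,3)));c=max(cv2.findContours(b,0,2)[0],key=cv2.contourArea);r=cv2.minAreaRect(c);print(r)
bx=np.array([plane(K,T,*q,.006) for q in cv2.boxPoints(r)]);print(bx,bx.mean(0))
```

```text
corner [0.4562 0.0627 0.006 ]
corner [0.4543 0.3539 0.006 ]
corner [0.5446 0.3706 0.006 ]
wrist stripe x 0.5297031199421678 far end y 0.2748014820134322 270
top stripe [0.53119311 0.20675744 0.006     ] [0.52635129 0.13868199 0.006     ] [0.53599506 0.2747284  0.006     ] slope dx/dy 0.007386987508655237
pad 191.58227848101265 220.81012658227849 79 [0.49493252 0.31638706 0.006     ]
pad 258.5230769230769 221.06153846153848 65 [0.49991869 0.10044687 0.006     ]
[0.4974256  0.20841697 0.006     ] 0.21599774911553316
[146. 129. 125.]
((225.52560424804688, 220.72052001953125), (61.26774215698242, 26.534692764282227), 1.1457629203796387)
[[0.45475101 0.3049966  0.006     ]
 [0.54040111 0.30667307 0.006     ]
 [0.54194176 0.10851655 0.006     ]
 [0.45590889 0.10768733 0.006     ]] [0.49825069 0.20696839 0.006     ]
```

```bash
python3 -c "
from h import *
rows(.016,.213,-.012,5)"
```

```text
[[-0.0, 0.0002, 0.0, 0, 0, 0], [-0.0001, 0.0016, 0.0001, 0, 0, 0], [-0.0004, 0.0051, 0.0003, 0, 0, 0], [-0.0008, 0.0113, 0.0006, 0, 0, 0], [-0.0015, 0.0206, 0.0012, 0, 0, 0]]
[[-0.0009, 0.0125, 0.0007, 0, 0, 0], [-0.0021, 0.0283, 0.0016, 0, 0, 0], [-0.0035, 0.0471, 0.0027, 0, 0, 0], [-0.0051, 0.0685, 0.0039, 0, 0, 0], [-0.0069, 0.0921, 0.0052, 0, 0, 0]]
[[-0.0019, 0.0253, 0.0014, 0, 0, 0], [-0.0039, 0.0515, 0.0029, 0, 0, 0], [-0.0059, 0.0781, 0.0044, 0, 0, 0], [-0.0078, 0.1044, 0.0059, 0, 0, 0], [-0.0097, 0.1296, 0.0073, 0, 0, 0]]
[[-0.0018, 0.0236, 0.0013, 0, 0, 0], [-0.0034, 0.0451, 0.0025, 0, 0, 0], [-0.0048, 0.0638, 0.0036, 0, 0, 0], [-0.006, 0.0796, 0.0045, 0, 0, 0], [-0.0069, 0.0921, 0.0052, 0, 0, 0]]
[[-0.0007, 0.0093, 0.0005, 0, 0, 0], [-0.0012, 0.0155, 0.0009, 0, 0, 0], [-0.0014, 0.019, 0.0011, 0, 0, 0], [-0.0015, 0.0203, 0.0011, 0, 0, 0], [-0.0015, 0.0206, 0.0012, 0, 0, 0]]
```

>>> jog_arm(
  motion=[
    [0, 0.0002, 0, 0, 0, 0],
    [0, 0.0016, 0, 0, 0, 0],
    [-0.0005, 0.005, 0, 0, 0, 0],
    [-0.001, 0.0113, 0.0005, 0, 0, 0],
    [-0.0015, 0.0205, 0.001, 0, 0, 0],
  ],
)

```text
t: 19.0
ee_pos: [0.4839, 0.0124, 0.1976]
eef_rot: [0.0, 1.0, 0.0, 0.0]
wrist_force: [-0.3, -0.1, -5.5]
width: 0.0137
gripper_force: 25.0
```

>>> jog_arm(
  motion=[
    [-0.001, 0.0125, 0.0007, 0, 0, -0.001],
    [-0.002, 0.0283, 0.0016, 0, 0, -0.002],
    [-0.0035, 0.047, 0.0027, 0, 0, -0.003],
    [-0.005, 0.0685, 0.004, 0, 0, -0.004],
    [-0.007, 0.092, 0.005, 0, 0, -0.005],
  ],
)

```text
t: 19.5
ee_pos: [0.4881, 0.0686, 0.1946]
eef_rot: [-0.004, 1.0, 0.0, -0.0]
wrist_force: [0.1, -0.7, -5.7]
width: 0.0137
gripper_force: 25.0
```

>>> jog_arm(
  motion=[
    [-0.002, 0.0253, 0.0014, 0, 0, 0],
    [-0.004, 0.0515, 0.003, 0, 0, 0],
    [-0.006, 0.078, 0.0045, 0, 0, 0],
    [-0.008, 0.1045, 0.006, 0, 0, 0],
    [-0.01, 0.1295, 0.0075, 0, 0, 0],
  ],
)

```text
t: 20.0
ee_pos: [0.4935, 0.1466, 0.1901]
eef_rot: [-0.004, 1.0, 0.0, 0.0]
wrist_force: [0.6, 0.0, -6.7]
width: 0.0138
gripper_force: 25.0
```

>>> jog_arm(
  motion=[
    [-0.0018, 0.0236, 0.0013, 0, 0, 0],
    [-0.0034, 0.045, 0.0025, 0, 0, 0],
    [-0.0048, 0.064, 0.0036, 0, 0, 0],
    [-0.006, 0.0795, 0.0045, 0, 0, 0],
    [-0.007, 0.092, 0.005, 0, 0, 0],
  ],
)

```text
t: 20.5
ee_pos: [0.4973, 0.2011, 0.1871]
eef_rot: [-0.004, 1.0, -0.0, -0.0]
wrist_force: [-0.3, -0.2, -7.0]
width: 0.0139
gripper_force: 25.0
```

>>> jog_arm(
  motion=[
    [-0.0007, 0.0093, 0.0005, 0, 0, 0],
    [-0.0012, 0.0155, 0.001, 0, 0, 0],
    [-0.0014, 0.019, 0.001, 0, 0, 0],
    [-0.0015, 0.0203, 0.0012, 0, 0, 0],
    [-0.0015, 0.0206, 0.0012, 0, 0, 0],
  ],
)

```text
t: 21.0
ee_pos: [0.498, 0.2125, 0.1865]
eef_rot: [-0.004, 1.0, -0.0, -0.0]
wrist_force: [1.1, -0.4, -6.1]
width: 0.0137
gripper_force: 25.0
```

```bash
python3 -c "
from h import *
avg(4)
a=grab('wrist','w8');caps(a);t=grab('top','t8');s=grab('side','s8')
cv2.imwrite('pics/w8b.png',cv2.resize(a['im'],(800,600)))
c=cv2.resize(t['im'][195:250,170:290],None,fx=6,fy=6,interpolation=2)[:, :720];d=cv2.resize(s['im'][170:245,215:300],None,fx=4,fy=4,interpolation=2)
o=np.zeros((600,720,3),np.uint8);o[:c.shape[0]]=c;o[c.shape[0]:,:340]=d[:600-c.shape[0]];cv2.imwrite('pics/ts8.png',o)"
```

```text
t 21.2
mean [ 4.98000e-01  2.12500e-01  1.86500e-01  1.68700e-01 -2.07900e-01
 -6.18970e+00  1.98000e-02  6.00000e-03 -1.34000e-02  2.49988e+01
  1.37000e-02]
std [0.000e+00 0.000e+00 0.000e+00 3.006e-01 6.723e-01 3.481e-01 3.210e-02
 2.200e-02 2.260e-02 1.000e-04 3.000e-04]
blue [0.4965 0.1196 0.1578] 860 0.0009
blue [0.4963 0.1549 0.1584] 931 0.0007
red [0.4956 0.1862 0.1588] 468 0.0006
red [0.4966 0.295  0.1605] 726 0.0006
```

View pics/w8b.png

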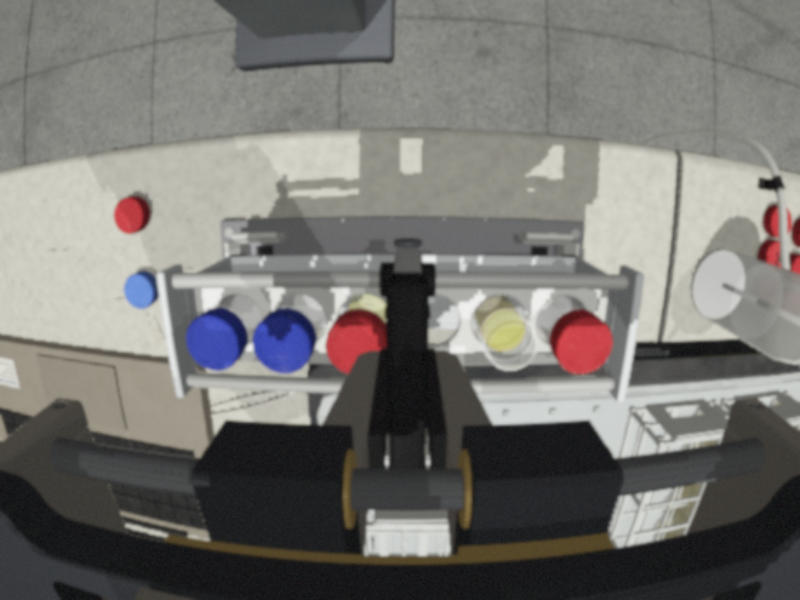

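View pics/ts8.png

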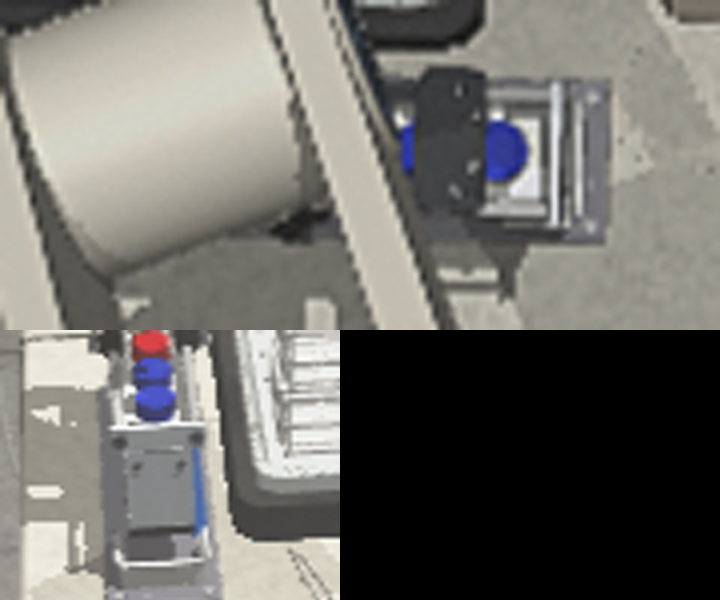

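The wrist view shows the tray's near corners at (222,218) and (583,220), nearly symmetric about the carrier. In the top crop the tray's right end is at x≈607, with the blue cap at (505,150).

Run:
```python
from h import *
a=load("w8");K,T=a["K"],a["T"]
A,B=[wplane(K,T,u*.7,v*.7,.006) for u,v in((222,218),(583,220))];print(A,B,"mid y",(A+B)/2, "len",B[1]-A[1])
# carrier end plates: bottom near-side line? top edges z=.103+.051
for u,v in((163,268),(640,268)): print("plate near top corner",wplane(K,T,u*.7,v*.7,.154))
a=load("top0");t=load("t8");K,T=t["K"],t["T"]
P=lambda x,y,z:plane(K,T,(x+.5)/6-.5+170,(y+.5)/6-.5+195,z)
print("plate R corners",P(608,80,.006),P(605,242,.006))
hsv=cv2.cvtColor(t["im"],cv2.COLOR_BGR2HSV);m=cv2.inRange(hsv,np.array((112,120,60)),np.array((128,255,255)));m[:195]=0;m[250:]=0
n,l,st,c=cv2.connectedComponentsWithStats(m)
for i in range(1,n):
    if st[i,4]>10: print(st[i],c[i],plane(K,T,*c[i],.158))
print("carrier end bar",P(556,85,.153),P(556,228,.153))
```

```text
[0.45328571 0.0650819  0.006     ] [0.45285705 0.35100029 0.006     ] mid y [0.45307138 0.20804109 0.006     ] len 0.2859183858318977
plate near top corner [0.46219185 0.09268518 0.154     ]
plate near top corner [0.46042296 0.32473275 0.154     ]
plate R corners [0.54374772 0.06139977 0.006     ] [0.45609347 0.06063242 0.006     ]
[251 215   7  10  54] [253.42592593 219.66666667] [0.49987014 0.11322723 0.158     ]
[292 214   9   9  63] [295.92063492 218.33333333] [ 0.50706273 -0.00991419  0.158     ]
[236 216   3   8  16] [237.375 219.125] [0.50018611 0.15962039 0.158     ]
carrier end bar [0.53248028 0.0886395  0.153     ] [0.46323445 0.08665543 0.153     ]
```

>>> jog_arm(
  motion=[
    [0, 0, 0.003, 0, 0, 0],
    [-0.0005, 0, 0.01, 0, 0, 0],
    [-0.001, 0, 0.018, 0, 0, 0],
    [-0.0013, 0, 0.025, 0, 0, 0],
    [-0.0013, 0, 0.029, 0, 0, 0],
  ],
)

```text
t: 21.85
ee_pos: [0.4985, 0.2126, 0.1683]
eef_rot: [-0.004, 1.0, -0.0, -0.0]
wrist_force: [0.6, 0.6, -6.5]
width: 0.0138
gripper_force: 25.0
```

>>> jog_arm(
  motion=[
    [0, 0, 0.003, 0, 0, 0],
    [0, 0, 0.006, 0, 0, 0],
    [0, 0, 0.009, 0, 0, 0],
    [0, 0, 0.012, 0, 0, 0],
    [0, 0, 0.015, 0, 0, 0],
  ],
)

```text
t: 22.35
ee_pos: [0.4988, 0.2127, 0.16]
eef_rot: [-0.004, 1.0, 0.0, 0.0]
wrist_force: [0.3, -0.1, -6.4]
width: 0.0139
gripper_force: 25.0
```

```bash
python3 -c "
from h import *
avg(6)
a=grab('wrist','w9');caps(a)"
```

```text
t 22.65
mean [ 4.98700e-01  2.12700e-01  1.60000e-01 -2.07200e-01 -7.62000e-02
 -6.17930e+00  4.06000e-02  9.60000e-03  1.84000e-02  2.49988e+01
  1.37000e-02]
std [1.000e-04 0.000e+00 2.000e-04 4.420e-01 2.587e-01 1.692e-01 2.990e-02
 3.110e-02 3.280e-02 1.000e-04 1.000e-04]
blue [0.4973 0.1199 0.1315] 850 0.001
blue [0.4972 0.1552 0.1321] 930 0.0007
red [0.4967 0.1856 0.1325] 467 0.0006
red [0.4972 0.2954 0.1342] 781 0.0006
```

>>> jog_arm(
  motion=[
    [0, 0, 0.0025, 0, 0, 0],
    [0, 0, 0.005, 0, 0, 0],
    [0, 0, 0.0075, 0, 0, 0],
    [0, 0, 0.01, 0, 0, 0],
    [0, 0, 0.0125, 0, 0, 0],
  ],
)

```text
t: 23.2
ee_pos: [0.4988, 0.2127, 0.1524]
eef_rot: [-0.004, 1.0, -0.0, -0.0]
wrist_force: [0.2, 0.8, -6.2]
width: 0.0139
gripper_force: 25.0
```

```bash
python3 -c "
from h import *
avg(6)
a=grab('wrist','w10');caps(a)"
```

```text
t 23.5
mean [ 4.98700e-01  2.12700e-01  1.52400e-01 -1.82700e-01  1.94000e-02
 -5.91670e+00  2.13000e-02  2.40000e-03  2.10000e-03  2.49988e+01
  1.38000e-02]
std [1.000e-04 0.000e+00 2.000e-04 4.315e-01 4.405e-01 3.045e-01 3.350e-02
 2.160e-02 3.390e-02 1.000e-04 2.000e-04]
blue [0.4974 0.12   0.1239] 852 0.0009
blue [0.4971 0.1551 0.1246] 930 0.0007
red [0.4964 0.1864 0.125 ] 507 0.0006
red [0.4973 0.2964 0.1266] 702 0.0006
```

>>> jog_arm(
  motion=[
    [0, 0, 0.0025, 0, 0, 0],
    [0, 0, 0.005, 0, 0, 0],
    [0, 0, 0.0075, 0, 0, 0],
    [0, 0, 0.01, 0, 0, 0],
    [0, 0, 0.012, 0, 0, 0],
  ],
)

```text
t: 24.05
ee_pos: [0.4987, 0.2126, 0.1451]
eef_rot: [-0.004, 1.0, -0.0, -0.0]
wrist_force: [-0.3, 0.2, -6.1]
width: 0.0139
gripper_force: 25.0
```

>>> jog_arm(
  motion=[
    [0, 0, 0.001, 0, 0, 0],
    [0, 0, 0.002, 0, 0, 0],
    [0, 0, 0.003, 0, 0, 0],
    [0, 0, 0.004, 0, 0, 0],
    [0, 0, 0.0045, 0, 0, 0],
  ],
)

```text
t: 24.55
ee_pos: [0.4988, 0.2127, 0.1426]
eef_rot: [-0.004, 1.0, -0.0, -0.0]
wrist_force: [-0.0, 0.6, -6.0]
width: 0.0141
gripper_force: 25.0
```

```bash
python3 -c "
from h import *
avg(6)
a=grab('wrist','w11');caps(a)"
```

```text
t 24.85
mean [ 4.98800e-01  2.12700e-01  1.42600e-01  3.01200e-01 -7.93000e-02
 -6.27930e+00  2.11000e-02  3.20000e-03  1.50000e-03  2.49988e+01
  1.38000e-02]
std [0.000e+00 0.000e+00 0.000e+00 4.153e-01 1.646e-01 6.186e-01 3.300e-02
 5.640e-02 5.180e-02 0.000e+00 2.000e-04]
blue [0.4974 0.1198 0.1142] 854 0.0009
blue [0.4971 0.1551 0.1147] 931 0.0007
red [0.496  0.1864 0.1151] 515 0.0007
red [0.4975 0.2955 0.1166] 750 0.0006
```

>>> jog_arm(
  motion=[
    [0, 0, 0.0006, 0, 0, 0],
    [0, 0, 0.0012, 0, 0, 0],
    [0, 0, 0.0018, 0, 0, 0],
    [0, 0, 0.0024, 0, 0, 0],
    [0, 0, 0.003, 0, 0, 0],
  ],
)

```text
t: 25.4
ee_pos: [0.4988, 0.2127, 0.1408]
eef_rot: [-0.004, 1.0, -0.0, -0.0]
wrist_force: [-0.1, 0.2, -2.2]
width: 0.0139
gripper_force: 25.0
```

```bash
python3 -c "
from h import *
avg(6)
a=grab('wrist','w12');caps(a)"
```

```text
t 25.7
mean [ 4.9880e-01  2.1270e-01  1.4090e-01 -7.3500e-02  4.4600e-02 -5.1062e+00
 -5.3000e-03  3.3300e-02  7.6000e-03  2.4999e+01  1.3900e-02]
std [0.000e+00 0.000e+00 0.000e+00 2.656e-01 3.180e-01 1.773e-01 2.990e-02
 3.260e-02 2.920e-02 0.000e+00 2.000e-04]
blue [0.4973 0.1199 0.1136] 862 0.0009
blue [0.497  0.1552 0.1137] 942 0.0007
red [0.4978 0.2959 0.1137] 712 0.0006
red [0.4957 0.1861 0.1138] 497 0.0007
```

>>> jog_arm(
  motion=[
    [0, 0, 0, 0, 0, 0],
    [0, 0, 0, 0, 0, 0],
    [0, 0, 0, 0, 0, 0],
    [0, 0, 0, 0, 0, 0],
    [0, 0, 0, 0, 0, 0],
  ],
  gripper=0.6,
)

```text
t: 26.25
ee_pos: [0.4989, 0.2127, 0.141]
eef_rot: [-0.004, 1.0, 0.0, 0.0]
wrist_force: [0.1, 0.1, 0.2]
width: 0.0517
gripper_force: 0.0
```

>>> jog_arm(
  motion=[
    [0, 0, -0.005, 0, 0, 0],
    [0, 0, -0.02, 0, 0, 0],
    [0, 0, -0.045, 0, 0, 0],
    [0, 0, -0.075, 0, 0, 0],
    [0, 0, -0.11, 0, 0, 0],
  ],
)

```text
t: 26.75
ee_pos: [0.4986, 0.2126, 0.2079]
eef_rot: [-0.004, 1.0, -0.0, -0.0]
wrist_force: [-1.0, -0.2, -0.3]
width: 0.0553
gripper_force: 0.0
```

>>> jog_arm(
  motion=[
    [0, 0, -0.03, 0, 0, 0],
    [0, 0, -0.06, 0, 0, 0],
    [0, 0, -0.08, 0, 0, 0],
    [0, 0, -0.09, 0, 0, 0],
    [0, 0, -0.09, 0, 0, 0],
  ],
)

```text
t: 27.25
ee_pos: [0.4991, 0.2128, 0.2616]
eef_rot: [-0.004, 1.0, 0.0, 0.001]
wrist_force: [-0.1, -0.5, -1.0]
width: 0.0551
gripper_force: 0.0
```

```bash
python3 -c "
from h import *
avg(4)
a=grab('wrist','w13');caps(a)
cv2.imwrite('pics/w13b.png',cv2.resize(a['im'],(800,600)))"
```

```text
t 27.45
mean [ 0.4985  0.2125  0.2603 -0.1434  0.417   0.2371  0.0061 -0.0215 -0.0042
  0.      0.0551]
std [2.000e-04 1.000e-04 3.000e-04 4.366e-01 6.407e-01 1.378e-01 5.190e-02
 2.750e-02 1.650e-02 0.000e+00 2.000e-04]
blue [0.4982 0.1187 0.1137] 295 0.0007
blue [0.4983 0.1541 0.1136] 301 0.0007
red [0.4981 0.1902 0.1136] 277 0.0007
red [0.4968 0.2957 0.1138] 254 0.0007
```

View pics/w13b.png

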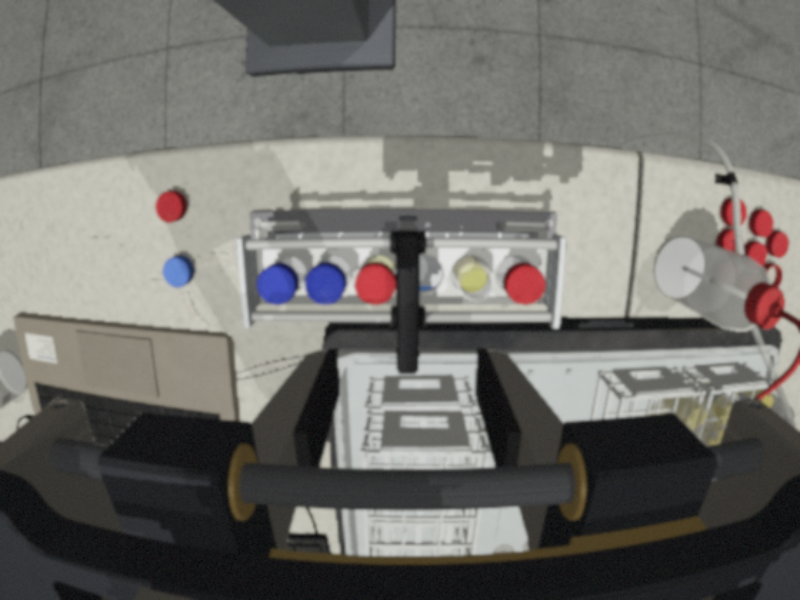

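The carrier stands level in the tray at (405,280), all caps are 6 mm higher than they stood on the desk, and nothing else has moved. I'm handing it in.

```bash
python3 -c "
from bench import bot
print(bot.job_done())"
```

```text
the job is handed in; nothing more can be done
None
```

The carrier was balanced, carried over and set down level in the docking tray at about 27 s of the 72 s, then released and handed in; no verdict came back. One slip on the way: a trial slide dragged the carrier about 7 cm along the desk before I regripped.

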